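# Stack the beech carry tray onto the bottle crate

## Robot

A 7-joint arm with a two-finger parallel gripper is mounted at the origin on the work surface. World frame = base frame: x ahead of the robot, y to its left, z up, the work surface at z = 0. Lengths are in m, angles in degrees, forces in N, time in s.
With the tool pointing down it reaches from about 0.425 to 0.925 m from the base axis. Payload 6.8 kg.
Tool frame: the origin (TCP) lies between the finger pads; the fingertips stand 14 mm ahead of it and the grasp point (between the pads) lies 5 mm behind it; z points along the fingers, y is the line along which they close (so a half turn about z gives the same grasp; the last joint's range is limited). The gripper opens to 85 mm and grips with 20 to 120 N. Pads are 22 mm wide; open, the fingers measure 114 mm over their backs; the gripper's body (76 mm by 85 mm) begins 54 mm behind the grasp point. The pads swing forward as they close: fully open they stand 13 mm farther back than shut.
Start: joints at [-80.735, 27.33, 1.283, 89.118, -0.659, 63.558, -4.761], TCP at [0.18, 0.651, 0.245] pointing down, gripper open.
Joint ranges: [-169.35, 169.35], [-19.33, 120.38], [-80.79, 83.38], [13.8, 139.57], [-78.32, 258.32], [9.67, 109.79], [-169.56, 169.56]. Speed limits (degrees/s): [136.94, 136.94, 180, 180, 180, 180, 180].

## Interface

Orientations are given as [roll, pitch, yaw] about the fixed x, y, z axes, in that order (R = Rz(yaw) Ry(pitch) Rx(roll)).
In Python, from bench import env gives the robot as it stands. The module is installed in compiled form; this text tells all that it offers.
- The arm moves only by the tool move_arm, never from a script. Its arguments are lists of equal length, an entry for each row: "linear": the shift along the tool's x, y, z in units of 40 mm (1.0 is 40 mm), a list of three; "twist": the turn, a rotation vector about the tool's x, y, z in units of 8 degrees (1.0 is 8 degrees), a list of three. A call has 1 to 10 rows; each row shifts and turns the commanded pose from where the row before left it, along the tool's axes as they then stand; what a row does not reach is not made up. A row lasts 1/10 s, in which the tool goes at most 50 mm and 8.59 degrees, less where a joint would pass 70% of its speed; a pose out of reach is approached as far as the arm can. A call is refused whole if a number of a shift passes 1 or a number of a turn 1, either way. A call with a gripper value outside its range is refused whole. "fingers" is the opening, from -1 (shut) to 1 (fully open), set as the call begins (left out, the last holds). The fingers move at their own pace and stop on an object; the grip force is fixed at half the most. Time passes only in rows, so rows that do not move let the fingers close. It gives the time, the measured TCP pose, the force, the opening and the grip force at its end, in the units of the state.
- env.observe(): the state, without advancing time (a new reading comes with each control period).
- env.capture(name): name is "scene" or "top"; returns a dict with "color" (420x560x3 uint8, red, green, blue), "camera_matrix" (3x3 intrinsics, pixels), "pose" (4x4, takes a point from camera to world coordinates). Camera axes: x right, y up, looking along -z (the intrinsics and any distortion apply to the point x, -y, -z); pixel columns grow to the right and rows downward; lengths in m; the calibration is good to about 2 mm. A picture is of the moment at which its call begins. There is no depth.
- env.close_job(): hands the job in; it is judged then, once.
The state is a dict: "clock": time; "joint_positions": joint angles; "dq": joint speeds; "joint_efforts": joint torques, N m; "eef_pos": TCP position; "orientation": TCP orientation; "force": force on the tool from outside, world axes, zero at the start; "moment": the same for the moment, N m; "finger_gap": finger opening in m; "finger_force": force on a finger pad.
Only numpy, scipy, OpenCV 4.12 (cv2) and the standard library are available. Lean on these libraries where they do the work, as an engineer would, in place of code of your own. Each camera call takes 0.05 s, during which the arm holds its last target. There are 200 camera calls.

## Task

Lift the beech carry tray by its bar, with the red stopper in it, and lower it onto the socket frame of the brown crate; keep hold of the bar and feel for the sockets until all four lugs have dropped in and the tray sits fully home, level and flush on the frame, then let go. Be gentle: never press the tray on the crate or frame with more than 35 N. The stopper must stay in the tray, and leave everything else where it stands.

Things in the scene. Friction and masses are not known exactly. Their poses are not given: they have to be found in the camera images.
- tray_handle (a point): Centre of the carrying bar over the middle of the loose beech tray. The bar runs along this point's x (the tray's long way): 200 mm long, 16 mm wide (y), 22 mm high (z), a post at each end. From the bar's centre it is 102 mm down to the tray's flat underside, 115 mm down to the lug tips and 52 mm down to the wall tops. Same after a half turn.
- tray: The same tray: 240 (x) x 180 (y) mm, 0.45 to 0.8 kg, weight under the bar; standing on four round dowel lugs, 16 mm in diameter, 13 mm long, centred at x = +-95, y = +-70 mm. Origin midway between the lugs at the level of their tips; z up. With its lugs on top of the crate's frame, not in the sockets, it stands 13 mm too high.
- crate: Low brown bottle crate, 290 (x) x 230 (y) x 120 mm high, fixed; origin under its centre. On top lies a beech frame, 246 x 200 x 18 mm, square to the crate, with four square sockets 19.6 mm wide, 18 mm deep, at x = +-95, y = +-70 mm from the frame's centre. That centre lies off the crate's by an unmeasured amount, up to 8 mm in x and 8 mm in y, new each time; it does not shift under gentle forces.
- crate_top (a point): Point above the crate's centre at the level of the frame's flat top face, 138 mm above the board; axes as the crate's. Centred on the crate, not on the hand-fitted frame. With the tray home its underside rests flush on this face, the bar's centre 102 mm above it.
- stopper_mid (a point): Middle of the red hard silicone stopper, 34 mm wide, 27 mm high, standing loose in the tray.
- bottle_a_mid (a point): Green glass mineral bottle, standing, 62 mm wide, 215 mm high; point 100 mm above its foot. Leave alone.
- bottle_b_mid (a point): Second green glass mineral bottle, the same. Leave alone.
- pet_mid (a point): Squeezed clear PET bottle lying on the board, about 220 mm long, 60 mm wide, 50 mm high; point near its middle, 22 mm up. Leave alone.
- spare_stopper_mid (a point): Grey stopper standing on the board, 34 mm wide, 27 mm high; its middle. Leave alone.

How it is judged (in metres and radians):
On the way, in this order (a step that is already met when the one before it is completed fails the run):
1. the tray is lifted off the board by its bar (height (world z) of tray above 0.05 m and contact force between the fingers and tray above 1 N), for 0.2 s.
2. the tray sits home in the sockets while the fingers still hold it (z of tray_handle in the frame of crate_top between 0.098 and 0.1045 m and horizontal distance between tray_handle and crate_top below 0.016 m and angle between tray_handle's own z axis and vertical below 0.03 rad and angle between the x axis of tray_handle and the x axis of crate, either way round below 0.06 rad and contact force between the fingers and tray above 1 N), for 0.1 s.
At the end, for the whole second after the job is handed in: The tray sits home: its bar's centre 98 to 104.5 mm above the frame's top level and within 16 mm sideways of the crate's centre, level within 0.03 rad, in line with the crate within 0.06 rad, released and at rest, with the red stopper inside it (z of tray_handle in the frame of crate_top between 0.098 and 0.1045 m and horizontal distance between tray_handle and crate_top below 0.016 m and angle between tray_handle's own z axis and vertical below 0.03 rad and angle between the x axis of tray_handle and the x axis of crate, either way round below 0.06 rad and x of stopper_mid in the frame of tray_handle between -0.115 and 0.115 m and y of stopper_mid in the frame of tray_handle between -0.085 and 0.085 m and z of stopper_mid in the frame of tray_handle between -0.11 and -0.05 m and linear speed of tray below 0.02 m/s and contact force between the fingers and tray below 0.1 N); the robot touches nothing.
It fails at once if the tray presses on the crate or its frame with more than 35 N (contact force between tray and crate above 35 N).
It fails at once if a bottle or the spare stopper is moved by more than 30 mm (distance of any of bottle_a_mid, bottle_b_mid, pet_mid, spare_stopper_mid from where it was at the start of the episode above 0.03 m).
It also fails if it takes over 61 s, if anything falls off the work surface, if the arm or the gripper's body presses on something with over 40 N, if the wrist force passes 120 N, or if a joint passes its speed limit or range.

## Working session

There is one attempt and no reset: what is moved stays moved. The work goes in short steps, Python scripts to look and compute and a tool call to move; the robot and the scene stay as the last step left them, time stands still between calls to the robot, and variables do not carry over. Pictures are saved under pics/ and viewed, at most 10 in all, crops included, and the job is handed in when it is done.

Besides the shell and the picture viewer there is one more tool, called after "Request:" by a JSON object that holds its "api" and its "payload", one argument or row to a line. move_arm: Moves the arm, as the interface text tells. Its arguments: {"type":"object","properties":{"linear":{"type":"array"},"twist":{"type":"array"},"fingers":{"type":"number"}},"required":["linear","twist"]}

```bash
mkdir -p pics
cat > h.py <<'E'
import numpy as np, cv2
from bench import env
def cap(n,f):
    c=env.capture(n); cv2.imwrite(f'pics/{f}.png',c['color'][:,:,::-1]); np.savez(f'pics/{f}.npz',**{k:c[k] for k in('color','camera_matrix','pose')}); return c
def ray(c,u,v,z):
    K=c['camera_matrix'];P=c['pose']
    d=np.linalg.inv(K)@[u,v,1]; d=P[:3,:3]@[d[0],-d[1],-d[2]]
    o=P[:3,3]; return o+d*(z-o[2])/d[2]
def proj(c,p):
    P=c['pose'];q=P[:3,:3].T@(np.array(p)-P[:3,3]); q=c['camera_matrix']@[q[0],-q[1],-q[2]]; return q[:2]/q[2]
E
python3 - <<'E'
from h import *
for n in('scene','top'):
    c=cap(n,n+'0'); print(n,c['camera_matrix'].round(1).tolist(),c['pose'].round(3).tolist())
print(env.observe())
E
```

```text
scene [[442.9, 0.0, 269.5], [0.0, 442.9, 213.3], [0.0, 0.0, 1.0]] [[0.349, -0.604, 0.716, 1.5], [0.937, 0.245, -0.251, -0.295], [-0.024, 0.759, 0.651, 0.905], [0.0, 0.0, 0.0, 1.0]]
top [[491.0, 0.0, 287.1], [0.0, 491.0, 202.9], [0.0, 0.0, 1.0]] [[0.013, 0.989, -0.15, 0.405], [-1.0, 0.015, 0.011, 0.008], [0.013, 0.15, 0.989, 1.375], [0.0, 0.0, 0.0, 1.0]]
{'clock': 0.1, 'joint_positions': array([-80.73607286,  27.37054227,   1.28068507,  89.17255739,
        -0.65725633,  63.55977984,  -4.76061664]), 'dq': array([-0.05770232, -0.1495164 , -0.02313951, -0.12855778, -0.0436521 ,
        0.02816006, -0.02427731]), 'joint_efforts': array([ 4.80298069e-03, -5.97763002e+01,  1.61371417e+00, -2.81950647e+01,
        1.27968934e-02,  5.09375022e-03, -6.95450822e-06]), 'eef_pos': array([0.17978911, 0.65007579, 0.24442984]), 'orientation': array([-1.79904865e+02,  8.65743790e-03,  1.64544464e+02]), 'force': array([-0.24221915,  0.53699679,  0.41441131]), 'moment': array([-0.00872455, -0.04001021, -0.00776353]), 'finger_force': 0.0, 'finger_gap': 0.0856659885822578}
```

View pics/top0.png

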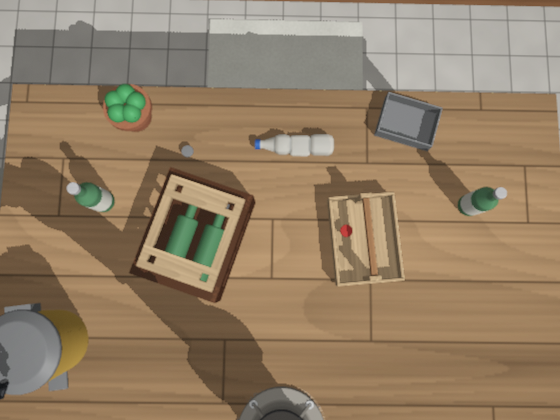

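View pics/scene0.png

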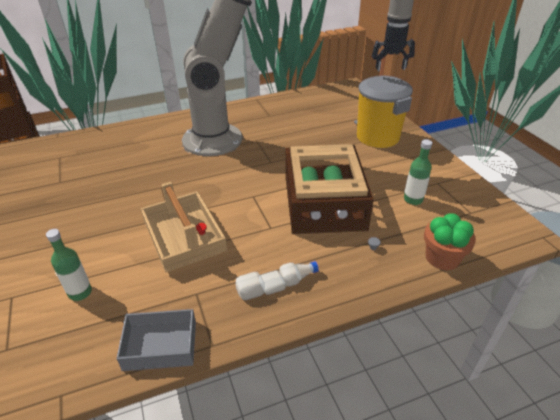

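The top view shows the crate around (195,237), with sockets near (179,188), (231,206), (152,259) and (204,277). The tray is around (367,240), its bar running from about (369,196) to (375,280). The scene view agrees. I'll zoom in on both.

Run:
```python
from h import *
im=cv2.imread('pics/top0.png')
a=cv2.resize(im[160:310,125:260],None,fx=2.96,fy=4*0.74,interpolation=cv2.INTER_CUBIC)
b=cv2.resize(im[170:320,300:435],None,fx=2.96,fy=4*0.74,interpolation=cv2.INTER_CUBIC)
cv2.imwrite('pics/z0.png',np.hstack([a,b])[:600])
c=env.capture('top')
g=cv2.cvtColor(im,cv2.COLOR_BGR2GRAY)
s=[]
for u,v in((179,188),(231,206),(152,259),(204,277)):
    w=g[v-7:v+8,u-7:u+8]; m=(w<75); ys,xs=np.nonzero(m); uu,vv=xs.mean()+u-7,ys.mean()+v-7
    p=ray(c,uu,vv,.138); s.append(p); print(m.sum(),uu,vv,p.round(4))
s=np.array(s); print('centre',s.mean(0)); print([np.linalg.norm(s[i]-s[j]).round(4) for i,j in((0,1),(2,3),(0,2),(1,3),(0,3),(1,2))])
h=cv2.cvtColor(im,cv2.COLOR_BGR2HSV)
print(h[240,365:382].tolist()); 
for p in((369,196),(375,280)): print(ray(c,*p,.126))
```

```text
26 178.73076923076923 188.30769230769232 [0.6262 0.2717 0.138 ]
22 230.77272727272728 205.9090909090909 [0.5829 0.1377 0.138 ]
35 151.34285714285716 259.0 [0.446  0.3315 0.138 ]
0 nan nan [nan nan nan]
centre [nan nan nan]
[np.float64(0.1408), np.float64(nan), np.float64(0.1899), np.float64(nan), np.float64(nan), np.float64(0.2373)]
[[18, 80, 191], [17, 89, 163], [13, 123, 93], [14, 123, 143], [14, 120, 168], [14, 122, 163], [14, 120, 168], [14, 117, 172], [15, 108, 177], [17, 90, 184], [18, 80, 192], [18, 82, 192], [18, 82, 190], [18, 80, 195], [18, 79, 199], [18, 80, 198], [18, 81, 195]]
[ 0.61589527 -0.21687748  0.126     ]
[ 0.40162223 -0.22951438  0.126     ]<stdin>:10: RuntimeWarning: Mean of empty slice.
  ret = ret.dtype.type(ret / rcount)
```

View pics/z0.png

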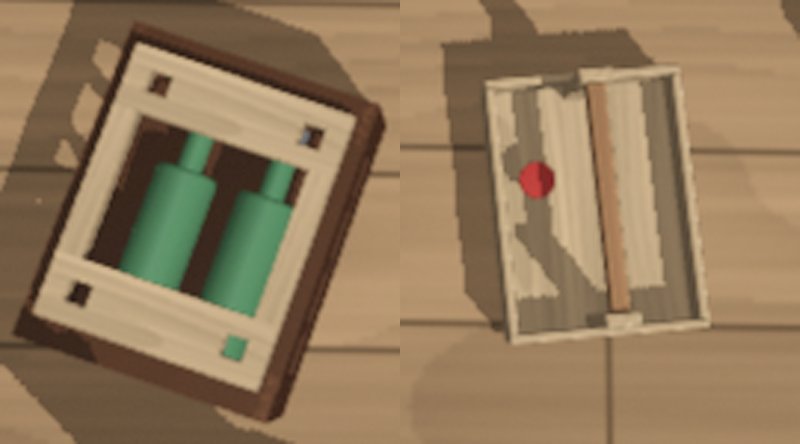

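```bash
cat > m.py <<'E'
from h import *
def frame(c,zt=.138):
    im=cv2.cvtColor(c['color'],cv2.COLOR_RGB2BGR); g=cv2.cvtColor(im,cv2.COLOR_BGR2GRAY).astype(float)
    h=cv2.cvtColor(im,cv2.COLOR_BGR2HSV); s=[]
    for u,v in((179,188),(231,206),(152,259),(204,277)):
        w=im[v-8:v+9,u-8:u+9].astype(float); ref=np.median(np.vstack([w[0],w[-1],w[:,0],w[:,-1]]),0)
        d=np.clip(np.abs(w-ref).sum(2)/(0.35*ref.sum()),0,1); d[d<.35]=0   # soft coverage
        yy,xx=np.mgrid[v-8:v+9,u-8:u+9]; s.append(ray(c,(d*xx).sum()/d.sum(),(d*yy).sum()/d.sum(),zt)); print('area',d.sum().round(1),s[-1].round(4))
    s=np.array(s); print([np.linalg.norm(s[i]-s[j]).round(4) for i,j in((0,1),(2,3),(0,2),(1,3),(0,3),(1,2))])
    x=(s[0]-s[2]+s[1]-s[3]); print('frame centre',s.mean(0).round(4),'yaw',np.degrees(np.arctan2(x[1],x[0])).round(2))
if __name__=='__main__':
    c=dict(np.load('pics/top0.npz')); frame(c)
    h=cv2.cvtColor(cv2.cvtColor(c['color'],cv2.COLOR_RGB2BGR),cv2.COLOR_BGR2HSV)
    m=((h[:,:,0]<=16)&(h[:,:,1]>105)&(h[:,:,2]>120)).astype(np.uint8); m[:,:355]=0;m[:,390:]=0;m[:190]=0;m[290:]=0
    n,l,st,ce=cv2.connectedComponentsWithStats(m); k=1+st[1:,4].argmax(); ys,xs=np.nonzero(l==k)
    print(st[k]); P=np.array([ray(c,x,y,.126) for x,y in zip(xs,ys)])[:,:2]
    r=cv2.minAreaRect(P.astype(np.float32)); print('bar',r)
    w=((h[:,:,1]<115)&(h[:,:,2]>110)).astype(np.uint8)
E
python3 m.py
```

```text
area 56.2 [0.6264 0.2725 0.138 ]
area 58.5 [0.5832 0.1397 0.138 ]
area 62.3 [0.4462 0.3319 0.138 ]
area 58.8 [0.4026 0.1991 0.138 ]
[np.float64(0.1397), np.float64(0.1398), np.float64(0.1897), np.float64(0.1901), np.float64(0.2355), np.float64(0.236)]
frame centre [0.5146 0.2358 0.138 ] yaw -18.23
[363 198  15  77 466]
bar ((0.5133867859840393, -0.21669220924377441), (0.19627241790294647, 0.01842990517616272), 6.301880836486816)
```

Request:
{"api": "move_arm", "payload": {
  "linear": [
    [0,0,-1],
    [0,0,-1],
    [-0.95,-0.68,0],
    [-0.95,-0.68,0],
    [-0.95,-0.68,0],
    [-0.95,-0.68,0],
    [-0.95,-0.68,0],
    [-0.95,-0.68,0],
    [-0.95,-0.68,0],
    [-0.95,-0.68,0]
  ],
  "twist": [
    [0,0,0],
    [0,0,0],
    [0,0,0],
    [0,0,0],
    [0,0,0],
    [0,0,0],
    [0,0,0],
    [0,0,0],
    [0,0,0],
    [0,0,0]
  ],
  "fingers": 1
}}

```text
clock: 1.15
eef_pos: [0.4157, 0.3581, 0.3252]
orientation: [180.0, -0.0, 164.5]
force: [0.4, 0.4, 0.7]
finger_gap: 0.0854
finger_force: 0.0
```

Request:
{"api": "move_arm", "payload": {
  "linear": [
    [-0.44,-0.94,0],
    [-0.44,-0.94,0],
    [-0.44,-0.94,0],
    [-0.44,-0.94,0],
    [-0.44,-0.94,0],
    [-0.44,-0.94,0],
    [-0.44,-0.94,0],
    [-0.44,-0.94,0],
    [-0.44,-0.94,0],
    [-0.44,-0.94,0]
  ],
  "twist": [
    [0,0,0],
    [0,0,0],
    [0,0,0],
    [0,0,0],
    [0,0,0],
    [0,0,0],
    [0,0,0],
    [0,0,0],
    [0,0,0],
    [0,0,0]
  ]
}}

```text
clock: 2.15
eef_pos: [0.4841, -0.0512, 0.3253]
orientation: [180.0, 0.0, 164.6]
force: [0.3, -0.1, -0.4]
finger_gap: 0.0855
finger_force: 0.0
```

Request:
{"api": "move_arm", "payload": {
  "linear": [
    [-0.44,-0.94,0],
    [-0.44,-0.94,0],
    [-0.44,-0.94,0],
    [0,0,0],
    [0,0,0],
    [0,0,0],
    [0,0,0],
    [0,0,0]
  ],
  "twist": [
    [0,0,0],
    [0,0,0],
    [0,0,0],
    [0,0,-0.9],
    [0,0,-0.9],
    [0,0,-0.9],
    [0,0,0],
    [0,0,0]
  ]
}}

```text
clock: 2.95
eef_pos: [0.505, -0.1723, 0.3252]
orientation: [180.0, -0.0, -174.1]
force: [-0.0, -0.5, 0.7]
finger_gap: 0.0856
finger_force: 0.0
```

Request:
{"api": "move_arm", "payload": {
  "linear": [
    [-0.1,-0.6,0],
    [0,-0.55,0],
    [0,0,0.9],
    [0,0,0.9],
    [0,0,0.9],
    [0,0,0.6],
    [0,0,0],
    [0,0,0]
  ],
  "twist": [
    [0,0,0],
    [0,0,0],
    [0,0,0],
    [0,0,0],
    [0,0,0],
    [0,0,0],
    [0,0,0],
    [0,0,0]
  ]
}}

```text
clock: 3.75
eef_pos: [0.5142, -0.2177, 0.1938]
orientation: [-180.0, -0.0, -173.9]
force: [0.4, 0.7, 1.0]
finger_gap: 0.0857
finger_force: 0.0
```

Run:
```python
from h import *
a=cap('top','t1')['color'][160:320,290:450]; b=cap('scene','s1')['color'][120:280,110:270]
cv2.imwrite('pics/z1.png',cv2.resize(np.hstack([a,b])[:,:,::-1],(800,400),interpolation=cv2.INTER_CUBIC))
```

```text
(no output)
```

View pics/z1.png

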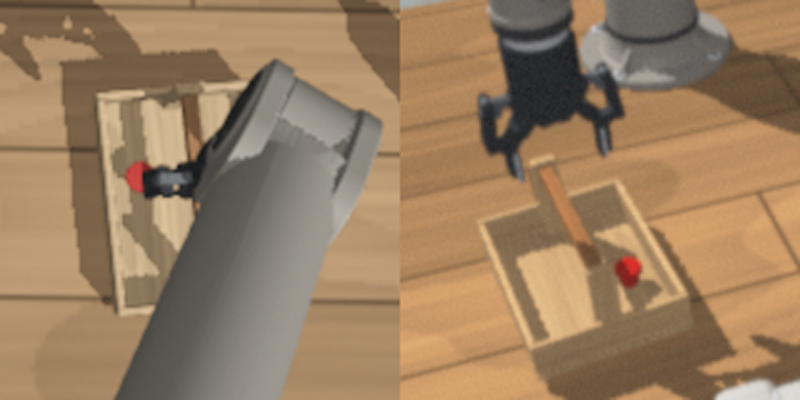

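The fingers straddle the bar and are square to it, in both halves of the crop. Next I descend and grip.

Request:
{"api": "move_arm", "payload": {
  "linear": [
    [0,0,0.7],
    [0,0,0.7],
    [0,0,0.7],
    [0,0,0]
  ],
  "twist": [
    [0,0,0],
    [0,0,0],
    [0,0,0],
    [0,0,0]
  ]
}}

```text
clock: 4.25
eef_pos: [0.513, -0.2168, 0.1078]
orientation: [179.9, -0.2, -173.9]
force: [-0.8, 0.4, 0.2]
finger_gap: 0.0853
finger_force: 0.0
```

Request:
{"api": "move_arm", "payload": {
  "linear": [
    [0,0,0],
    [0,0,0],
    [0,0,0],
    [0,0,0],
    [0,0,0],
    [0,0,0],
    [0,0,0],
    [0,0,0]
  ],
  "twist": [
    [0,0,0],
    [0,0,0],
    [0,0,0],
    [0,0,0],
    [0,0,0],
    [0,0,0],
    [0,0,0],
    [0,0,0]
  ],
  "fingers": -1
}}

```text
clock: 5.05
eef_pos: [0.5147, -0.2182, 0.1102]
orientation: [-180.0, 0.1, -173.9]
force: [-0.1, -0.1, 6.0]
finger_gap: 0.0152
finger_force: 59.9
```

Run:
```python
from h import *
print(env.observe())
```

```text
{'clock': 5.05, 'joint_positions': array([ -5.21792322,  28.55308374,  28.25149825, 113.29171472,
       -19.50809419,  42.67652764, 130.72172142]), 'dq': array([-0.00147974,  0.07466483, -0.0283852 ,  0.01943848,  0.04993079,
       -0.06143481, -0.05097923]), 'joint_efforts': array([ -0.66782445, -45.01280665,   6.4078103 , -18.49520802,
        -0.05801006,  -0.06491111,   0.13304391]), 'eef_pos': array([ 0.51467567, -0.2181724 ,  0.11021462]), 'orientation': array([-1.79961334e+02,  9.47217191e-02, -1.73902811e+02]), 'force': array([-0.06995209, -0.06744138,  5.99082684]), 'moment': array([-0.10283347,  0.16012841, -0.16002704]), 'finger_force': 59.85460102558136, 'finger_gap': 0.015176777294179846}
```

Request:
{"api": "move_arm", "payload": {
  "linear": [
    [0,0,-0.15],
    [0,0,-0.3],
    [0,0,-0.5],
    [0,0,-0.6],
    [0,0,-0.6],
    [0,0,-0.6],
    [0,0,-0.6],
    [0,0,-0.6],
    [0,0,-0.4],
    [0,0,-0.15]
  ],
  "twist": [
    [0,0,0],
    [0,0,0],
    [0,0,0],
    [0,0,0],
    [0,0,0],
    [0,0,0],
    [0,0,0],
    [0,0,0],
    [0,0,0],
    [0,0,0]
  ]
}}

```text
clock: 6.05
eef_pos: [0.5141, -0.2178, 0.291]
orientation: [-180.0, 0.1, -173.9]
force: [0.5, 0.0, -6.0]
finger_gap: 0.0148
finger_force: 58.9
```

Request:
{"api": "move_arm", "payload": {
  "linear": [
    [0,0,0],
    [0,0,0],
    [0,0,0],
    [0,0,0],
    [0,0,0],
    [0,0,0],
    [0,0,0],
    [0,0,0],
    [0,0,0],
    [0,0,0]
  ],
  "twist": [
    [0,0,0.1],
    [0,0,0.3],
    [0,0,0.5],
    [0,0,0.5],
    [0,0,0.5],
    [0,0,0.5],
    [0,0,0.4],
    [0,0,0.24],
    [0,0,0],
    [0,0,0]
  ]
}}

```text
clock: 7.05
eef_pos: [0.5134, -0.2172, 0.2883]
orientation: [-180.0, -0.1, 161.9]
force: [0.2, -0.1, -6.1]
finger_gap: 0.0152
finger_force: 58.9
```

Request:
{"api": "move_arm", "payload": {
  "linear": [
    [0.05,0.14,0],
    [0.09,0.29,0],
    [0.14,0.43,0],
    [0.185,0.57,0],
    [0.185,0.57,0],
    [0.185,0.57,0],
    [0.185,0.57,0],
    [0.185,0.57,0],
    [0.185,0.57,0],
    [0.185,0.57,0]
  ],
  "twist": [
    [0,0,0],
    [0,0,0],
    [0,0,0],
    [0,0,0],
    [0,0,0],
    [0,0,0],
    [0,0,0],
    [0,0,0],
    [0,0,0],
    [0,0,0]
  ]
}}

```text
clock: 8.05
eef_pos: [0.5143, -0.0114, 0.2893]
orientation: [180.0, -0.0, 161.9]
force: [0.9, 0.0, -6.4]
finger_gap: 0.0148
finger_force: 58.9
```

Request:
{"api": "move_arm", "payload": {
  "linear": [
    [0.185,0.57,0],
    [0.185,0.57,0],
    [0.185,0.57,0],
    [0.185,0.57,0],
    [0.185,0.57,0],
    [0.185,0.57,0],
    [0.185,0.57,0],
    [0.185,0.57,0],
    [0.14,0.43,0],
    [0.09,0.29,0]
  ],
  "twist": [
    [0,0,0],
    [0,0,0],
    [0,0,0],
    [0,0,0],
    [0,0,0],
    [0,0,0],
    [0,0,0],
    [0,0,0],
    [0,0,0],
    [0,0,0]
  ]
}}

```text
clock: 9.05
eef_pos: [0.5149, 0.2107, 0.2892]
orientation: [180.0, -0.0, 162.0]
force: [-0.3, -0.1, -5.6]
finger_gap: 0.0154
finger_force: 58.9
```

Request:
{"api": "move_arm", "payload": {
  "linear": [
    [0.05,0.14,0],
    [0,0,0],
    [0,0,0],
    [0,0,0]
  ],
  "twist": [
    [0,0,0],
    [0,0,0],
    [0,0,0],
    [0,0,0]
  ]
}}

```text
clock: 9.45
eef_pos: [0.5157, 0.2129, 0.2894]
orientation: [-180.0, 0.0, 161.7]
force: [-0.5, -1.0, -6.5]
finger_gap: 0.0149
finger_force: 58.9
```

Run:
```python
from h import *
a=cap('top','t2')['color'][120:340,90:310]; b=cap('scene','s2')['color'][60:280,220:440]
cv2.imwrite('pics/z2.png',cv2.resize(np.hstack([a,b])[:,:,::-1],(800,400),interpolation=cv2.INTER_CUBIC))
```

```text
(no output)
```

View pics/z2.png

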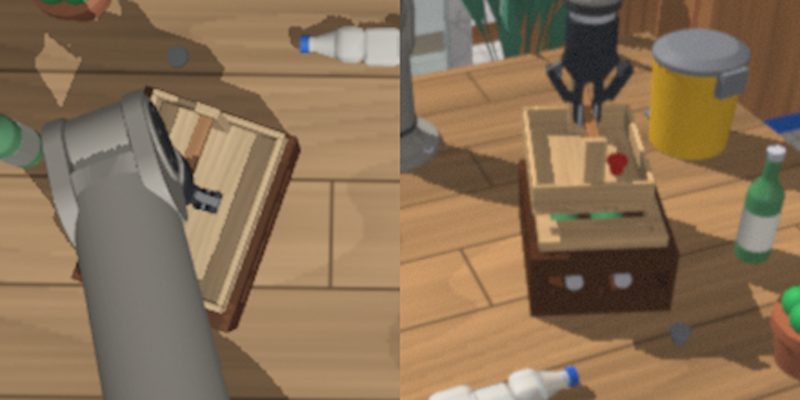

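Tray is held level over the crate with the stopper inside (red at (618,160) in the crop). I'll move it over the frame centre and go down close.

Request:
{"api": "move_arm", "payload": {
  "linear": [
    [0.04,0.12,0],
    [0.07,0.21,0],
    [0.05,0.15,0],
    [0.02,0.06,0],
    [0,0,0.25],
    [0,0,0.3],
    [0,0,0.25],
    [0,0,0.08],
    [0,0,0],
    [0,0,0]
  ],
  "twist": [
    [0,0,0],
    [0,0,0],
    [0,0,0],
    [0,0,0],
    [0,0,0],
    [0,0,0],
    [0,0,0],
    [0,0,0],
    [0,0,0],
    [0,0,0]
  ]
}}

```text
clock: 10.55
eef_pos: [0.5156, 0.237, 0.2542]
orientation: [180.0, 0.0, 161.8]
force: [0.6, 0.5, -5.9]
finger_gap: 0.015
finger_force: 58.9
```

Run:
```python
from h import *
c=cap('top','t3'); a=c['color'][150:310,120:280]; b=cap('scene','s3')['color'][100:260,260:420]
cv2.imwrite('pics/z3.png',cv2.resize(np.hstack([a,b])[:,:,::-1],(800,400),interpolation=cv2.INTER_CUBIC))
o=env.observe();print(o['eef_pos'],o['orientation'],o['force'],o['moment'])
```

```text
[0.51573394 0.23718588 0.25459453] [1.79953723e+02 3.55410919e-02 1.61810583e+02] [ 0.32972903  0.01677217 -6.42091709] [ 0.01734064 -0.04020775 -0.01880002]
```

View pics/z3.png

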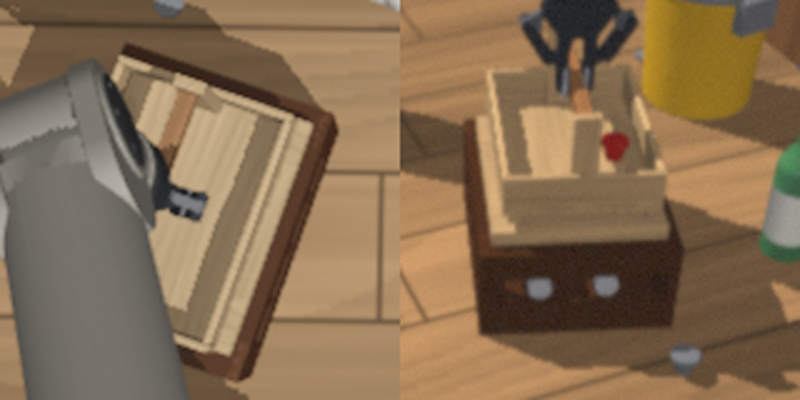

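The tray looks centred over the frame (right and top margins even), still slightly above it. Lowering in small steps.

Request:
{"api": "move_arm", "payload": {
  "linear": [
    [-0.01,-0.03,0.04],
    [0,0,0.04],
    [0,0,0.03],
    [0,0,0.02],
    [0,0,0],
    [0,0,0]
  ],
  "twist": [
    [0,0,0],
    [0,0,0],
    [0,0,0],
    [0,0,0],
    [0,0,0],
    [0,0,0]
  ]
}}

```text
clock: 11.25
eef_pos: [0.5154, 0.2359, 0.2489]
orientation: [180.0, 0.0, 161.8]
force: [-0.4, -0.1, -6.6]
finger_gap: 0.0149
finger_force: 58.9
```

Request:
{"api": "move_arm", "payload": {
  "linear": [
    [0,0,0.03],
    [0,0,0.03],
    [0,0,0],
    [0,0,0]
  ],
  "twist": [
    [0,0,0],
    [0,0,0],
    [0,0,0],
    [0,0,0]
  ]
}}

```text
clock: 11.65
eef_pos: [0.5156, 0.2358, 0.2465]
orientation: [180.0, 0.0, 161.8]
force: [0.7, -0.9, -6.9]
finger_gap: 0.0153
finger_force: 58.8
```

Request:
{"api": "move_arm", "payload": {
  "linear": [
    [0,0,0.03],
    [0,0,0.03],
    [0,0,0],
    [0,0,0]
  ],
  "twist": [
    [0,0,0],
    [0,0,0],
    [0,0,0],
    [0,0,0]
  ]
}}

```text
clock: 12.05
eef_pos: [0.5155, 0.2358, 0.2441]
orientation: [180.0, 0.0, 161.8]
force: [2.3, -1.1, -6.5]
finger_gap: 0.0149
finger_force: 58.8
```

Request:
{"api": "move_arm", "payload": {
  "linear": [
    [0,0,0.03],
    [0,0,0.03],
    [0,0,0],
    [0,0,0]
  ],
  "twist": [
    [0,0,0],
    [0,0,0],
    [0,0,0],
    [0,0,0]
  ]
}}

```text
clock: 12.45
eef_pos: [0.5155, 0.2358, 0.2416]
orientation: [-180.0, 0.0, 161.8]
force: [2.4, -0.1, -6.5]
finger_gap: 0.015
finger_force: 58.8
```

Request:
{"api": "move_arm", "payload": {
  "linear": [
    [-0.015,0,0],
    [0,0,0.03],
    [0,0,0.03],
    [0,0,0.02],
    [0,0,0],
    [0,0,0]
  ],
  "twist": [
    [0,0,0],
    [0,0,0],
    [0,0,0],
    [0,0,0],
    [0,0,0],
    [0,0,0]
  ]
}}

```text
clock: 13.05
eef_pos: [0.5158, 0.2356, 0.2383]
orientation: [-180.0, -0.0, 161.8]
force: [0.0, 0.2, -6.4]
finger_gap: 0.015
finger_force: 58.8
```

Request:
{"api": "move_arm", "payload": {
  "linear": [
    [0,0,0.025],
    [0,0,0.02],
    [0,0,0],
    [0,0,0]
  ],
  "twist": [
    [0,0,0],
    [0,0,0],
    [0,0,0],
    [0,0,0]
  ]
}}

```text
clock: 13.45
eef_pos: [0.5159, 0.2357, 0.2366]
orientation: [-180.0, -0.0, 161.8]
force: [0.2, -0.3, -6.3]
finger_gap: 0.015
finger_force: 58.8
```

Request:
{"api": "move_arm", "payload": {
  "linear": [
    [0,0,0.02],
    [0,0,0.02],
    [0,0,0],
    [0,0,0]
  ],
  "twist": [
    [0,0,0],
    [0,0,0],
    [0,0,0],
    [0,0,0]
  ]
}}

```text
clock: 13.85
eef_pos: [0.5159, 0.2357, 0.2352]
orientation: [180.0, -0.0, 161.8]
force: [-1.4, -1.0, -3.0]
finger_gap: 0.0156
finger_force: 59.1
```

Request:
{"api": "move_arm", "payload": {
  "linear": [
    [0,0,0.01],
    [0,0,0],
    [0,0,0]
  ],
  "twist": [
    [0,0,0],
    [0,0,0],
    [0,0,0]
  ]
}}

```text
clock: 14.15
eef_pos: [0.5159, 0.2357, 0.2352]
orientation: [180.0, -0.0, 161.8]
force: [-4.2, -2.6, 2.8]
finger_gap: 0.0153
finger_force: 60.2
```

Run:
```python
from h import *
c=cap('top','t4'); a=c['color'][150:310,120:280]; b=cap('scene','s4')['color'][100:260,260:420]
cv2.imwrite('pics/z4.png',cv2.resize(np.hstack([a,b])[:,:,::-1],(800,400),interpolation=cv2.INTER_CUBIC))
o=env.observe();print(o['eef_pos'],o['force'],o['moment'])
```

```text
[0.5159155  0.23572369 0.23518095] [-3.58042283 -2.2242538   3.60212173] [-0.40957648  0.70665898  0.04495616]
```

View pics/z4.png

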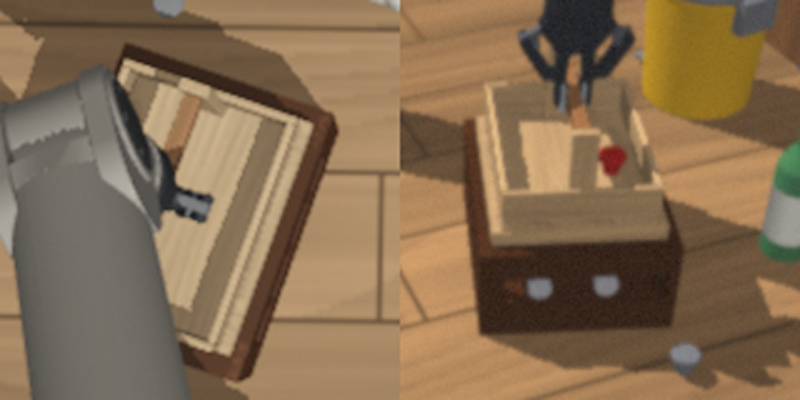

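The tray is home: TCP z stopped at 0.235, contact is about 9 N, and the front wall is flush with the frame in the scene crop. The red stopper is inside at (613,160). I'll release and retreat.

Request:
{"api": "move_arm", "payload": {
  "linear": [
    [0,0,0],
    [0,0,0],
    [0,0,0],
    [0,0,0],
    [0,0,0],
    [0,0,0],
    [0,0,0],
    [0,0,0]
  ],
  "twist": [
    [0,0,0],
    [0,0,0],
    [0,0,0],
    [0,0,0],
    [0,0,0],
    [0,0,0],
    [0,0,0],
    [0,0,0]
  ],
  "fingers": 1
}}

```text
clock: 15.05
eef_pos: [0.5159, 0.2356, 0.2347]
orientation: [180.0, 0.0, 161.8]
force: [0.4, -0.3, 0.2]
finger_gap: 0.0853
finger_force: 0.0
```

Request:
{"api": "move_arm", "payload": {
  "linear": [
    [0,0,-0.2],
    [0,0,-0.4],
    [0,0,-0.6],
    [0,0,-0.6],
    [0,0,-0.6],
    [0,0,-0.3],
    [0,0,0],
    [0,0,0],
    [0,0,0]
  ],
  "twist": [
    [0,0,0],
    [0,0,0],
    [0,0,0],
    [0,0,0],
    [0,0,0],
    [0,0,0],
    [0,0,0],
    [0,0,0],
    [0,0,0]
  ]
}}

```text
clock: 15.95
eef_pos: [0.5153, 0.2354, 0.3413]
orientation: [-179.9, -0.1, 161.8]
force: [0.2, -0.9, 0.0]
finger_gap: 0.0855
finger_force: 0.0
```

Run:
```python
from h import *
a=cap('top','t5')['color'][150:310,120:280]; b=cap('scene','s5')['color'][100:260,260:420]
cv2.imwrite('pics/z5.png',cv2.resize(np.hstack([a,b])[:,:,::-1],(800,400),interpolation=cv2.INTER_CUBIC))
```

```text
(no output)
```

View pics/z5.png

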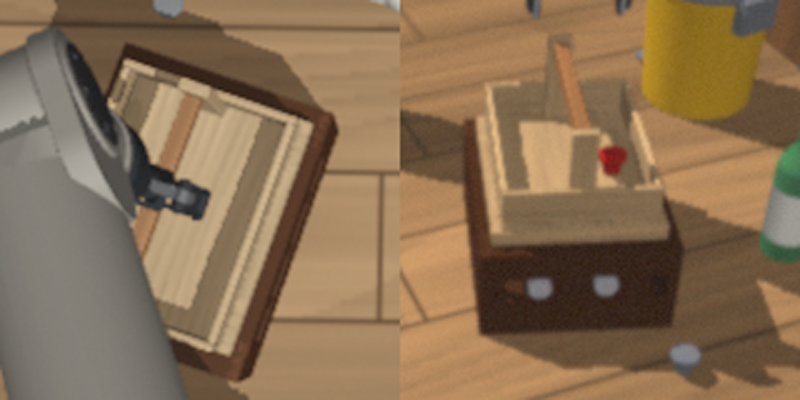

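The tray sits flush and level on the frame, the stopper is inside at (613,160), and the gripper is clear above. Handing in.

```bash
python3 -c "
from bench import env
print(env.close_job())"
```

```text
the job is handed in; nothing more can be done
None
```

The tray sits home on the crate's frame with all four lugs in the sockets and the red stopper inside, the gripper is released and clear, and the job was handed in at about 16 s; no verdict came back.

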